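# Set the lens midway between lamp and screen and clamp it

### The arm

A 6-joint arm with a two-finger parallel gripper is mounted at the origin on the work surface; the furniture and walls round the work are solid. World frame = base frame: x ahead of the robot, y to its left, z up, the work surface at z = 0. Lengths are in m, angles in degrees, forces in N, time in s.
With the tool pointing down it reaches from about 0.275 to 0.75 m from the base axis. Payload 10.2 kg.
Tool frame: the origin (TCP) lies midway between the tips of the shut fingers; the grasp point (between the pads) lies 19 mm behind it; z points along the fingers, y is the line along which they close (so a half turn about z gives the same grasp; the last joint's range is limited). The gripper opens to 88 mm and grips with 3 to 60 N. Pads are 18 mm wide; open, the fingers measure 123 mm over their backs; the gripper's body (75 mm by 187 mm) begins 45 mm behind the grasp point.
Start: joints at [-77.43, 17.928, 85.812, -0, 76.261, -12.8], TCP at [0.225, -0.474, 0.239] pointing down, gripper open.
Joint ranges: [-168.41, 168.41], [-55.51, 124.54], [10.69, 146.95], [-70.63, 250.63], [1, 178], [-165.06, 165.06]. Speed limits (degrees/s): [136.94, 136.94, 172.46, 180, 180, 180].

### API

Orientations are given as [roll, pitch, yaw] about the fixed x, y, z axes, in that order (R = Rz(yaw) Ry(pitch) Rx(roll)).
In Python, from bench import movep, move_straight, movej, grip, sleep, solve_ik, observe, snapshot, calibration, Unreachable, close_job gives the robot as it stands. The module is installed in compiled form; this text tells all that it offers. Calls block until the motion is done:
- movep(position, orientation): joint-space move of the TCP to a pose.
- move_straight(position, orientation=None, v=0.15, max_force=None): straight line of the TCP; orientation=None keeps the orientation; v is the mean speed in m/s. With max_force (N) it stops when the force on the tool has changed by that much, and returns True; else False.
- movej(angles): joint-space move.
- grip(opening): finger opening in m; the grip force is fixed at half the most; returns when the fingers have stopped.
- sleep(seconds).
- solve_ik(position, orientation): joint angles nearest the present ones, or None.
- observe(): the state.
- snapshot(name): name is "scene" or "top"; returns the picture (420x560x3 uint8, red, green, blue); there is no depth.
- calibration(name): a dict with "K" (3x3 intrinsics, pixels), "R" (3x3) and "t" (3): a world point X has camera coordinates R X + t. Camera axes: x right, y down, z forward; pixel columns grow to the right and rows downward; lengths in m; the calibration is good to about 2 mm. A picture is of the moment at which its call begins. calibration takes no time and is no camera call.
A pose or a line that the arm cannot do raises Unreachable and nothing moves.
- close_job(): hands the job in; it is judged then, once.
The state is a dict: "time_s": time; "joint_pos": joint angles; "qvel": joint speeds; "effort": joint torques, N m; "tcp_pos": TCP position; "ee_rot": TCP orientation; "force": force on the tool from outside, world axes, zero at the start; "moment": the same for the moment, N m; "grip_width": finger opening in m; "grip_force": force on a finger pad.
Only numpy, scipy, OpenCV 4.12 (cv2) and the standard library are available. Lean on these libraries where they do the work, as an engineer would, in place of code of your own. Each camera call takes 0.05 s, during which the arm holds its last target. There are 200 camera calls.

### The job

On the optical bench, slide the lens carrier along the rail until the lens stands midway between the lamp's crosswire plate and the white screen, then press its red cam lever fully down flat to clamp it there. Slide it with the clamp still loose, keep your fingers off the lens glass, and leave the other things on the worktop where they are.

Things in the scene. Friction and masses are not known exactly. Their poses are not given: they have to be found in the camera images.
- optical_bench: Optical bench, fixed: aluminium rail 660 mm long, 50 mm wide, top 30 mm above the worktop, yellow scale, two dark cross feet (120 mm wide, 30 mm long, 270 mm either side of the middle). Origin: on the worktop under the rail's middle. x: across the rail, away from the lever side (away from the robot, to about 0.2 rad); y: along the rail towards the lamp; z up.
- crosswire_plate (a point): Centre of the outer face of the crosswire plate, 70 mm above the worktop: a 52 mm square aluminium plate with a bright round window and black cross, on the front of the grey lamp house (64 mm wide, 82 mm along the rail, top 107 mm above the worktop). The lamp is fixed on the rail and shines to -y of the rail. Axes as optical_bench.
- screen_face (a point): Centre of the screen's white face, 70 mm above the worktop: a white plate 76 mm wide, 64 mm tall in a dark frame (84 x 72 mm, top 115 mm above the worktop), fixed across the rail, looking along it towards the lamp. Axes as optical_bench.
- lens_centre (a point): Centre of the lens, 70 mm above the worktop over the rail's middle line: clear glass 38 mm across, 9 mm thick, in a black ring (49 mm outside, 10 mm thick, top 95 mm above the worktop) that stands across the rail on the carrier. Axes as body carrier.
- cam_block (a point): Top centre of the black cam block: two cheeks on the lever side of the carrier and part of it, x from 26 to 68 mm to the lever side of the rail's middle line, 60 mm along the rail (outer ends flat, 30 mm either side of this point), z 14 to 41 mm. Its ends are a good place to push. This point lies 50 mm to -x of the rail's middle line, 41 mm above the worktop. Axes as carrier.
- carrier: Black lens carrier, loose but held on the rail: its saddle (65 mm across the rail, 60 mm along it, z 14 to 41 mm) grips under the rail's flange with 0.6 mm play and slides with 1 to 2 N while the lever is up; clamped, it holds. Origin: on the worktop under the lens. x across the rail away from the lever, y along the rail towards the lamp, z up. About 0.4 kg.
- cam_lever (a joint): Angle of the red cam lever in rad: 0 = flat, level, pointing away from the rail to -x, clamped (stop); grows as it is raised, up to 1.0 (stop); above about 0.5 the clamp is loose. Its pin is parallel to the rail, 52 mm to -x of the rail's middle line, 26 mm above the worktop, in the plane of the lens. It stays where it is left; pressing it flat takes 5 to 10 N at its end.
- lever_tip (a point): On the upper face of the red lever's end pad (22 mm along the rail, 20 mm long, 8 mm thick; the arm is 16 mm wide), 8 mm from its end. When flat it lies 67 mm to -x of the pin and 17 mm above it (43 mm above the worktop). z is the pad's normal, -x points out along the lever.
- beaker: Glass beaker, 55 mm wide, 68 mm tall, standing in front of the rail. Origin under its centre. Leave alone.
- marker: Black and white marker pen 120 mm long, 18 mm thick, lying in front of the rail, its length along its own y. Origin under its middle. Leave alone.
- tape: Roll of masking tape 109 mm across, 24 mm high, lying flat behind the rail. Origin under its centre. Leave alone.
- jar: Clear specimen jar with a yellow lid, 51 mm wide, 59 mm tall, behind the rail. Origin under its centre. Leave alone.
- pen: Blue pen 142 mm long, 9 mm thick, lying in front of the rail, its length along its own y. Origin under its middle. Leave alone.
There are look-alikes about, which are no part of the job. Leave any blue look-alike of the carrier alone.

How it is judged:
By the outcome, as a careful person would: the job done as asked, in the order asked, and still so for the second after the job is handed in, with the robot touching nothing.
It also fails if it takes over 38 s, if anything falls off the work surface, if the arm or the gripper's body presses on something with over 40 N, if the wrist force passes 120 N, or if a joint passes its speed limit or range.

## Working session

There is one attempt and no reset: what is moved stays moved. The work goes in short steps, each a Python script; the robot and the scene stay as the last script left them, time stands still between calls to the robot, and variables do not carry over. Pictures are saved under pics/ and viewed, at most 10 in all, crops included, and the job is handed in when it is done.

```bash
mkdir -p pics
python3 - <<'E'
from bench import *
import cv2,numpy as np
for n in("scene","top"):
    im=snapshot(n); cv2.imwrite(f"pics/{n}0.png",im[:,:,::-1]); c=calibration(n)
    C=-np.array(c["R"]).T@np.array(c["t"]); print(n,np.round(C,3),np.round(c["R"],2).tolist(),np.round(c["K"],0).tolist())
print(observe()["time_s"])
E
```

```text
scene [-0.194  0.621  0.504] [[-0.62, -0.78, 0.03], [-0.34, 0.24, -0.91], [0.7, -0.57, -0.42]] [[387.0, 0.0, 277.0], [0.0, 387.0, 211.0], [0.0, 0.0, 1.0]]
top [ 0.447 -0.012  1.161] [[0.01, -1.0, -0.02], [-1.0, -0.01, -0.1], [0.09, 0.03, -1.0]] [[449.0, 0.0, 273.0], [0.0, 449.0, 204.0], [0.0, 0.0, 1.0]]
0.1
```

View pics/scene0.png

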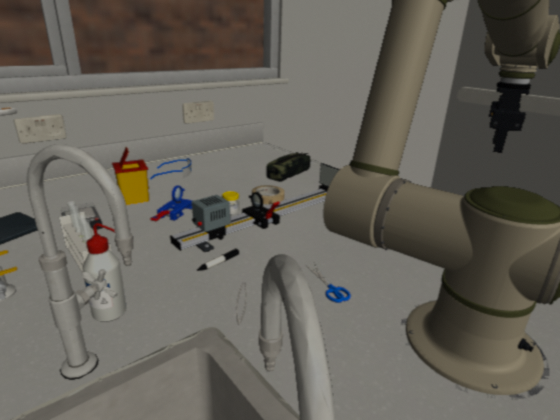

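View pics/top0.png

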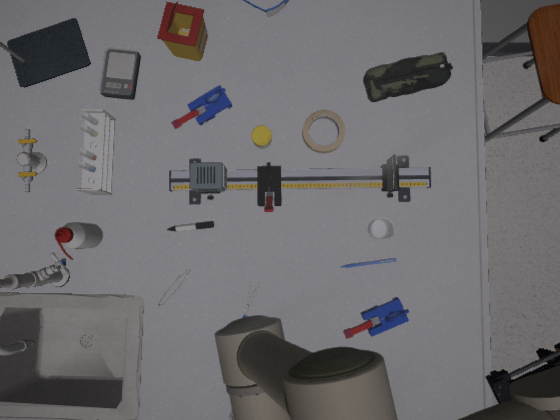

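Top view: lamp house at (208,178), black carrier with red lever at (268,185) and the screen at about (390,175). The beaker is at (380,229), marker (190,226), pen (368,263), tape (323,130) and jar (261,135). There are three carrier candidates: black at (268,185), blue at (203,105) and blue at (378,318). The black one on the rail fits the description. I'll confirm it in enlarged crops.

Run:
```python
import cv2,numpy as np
a=cv2.imread("pics/top0.png")[145:225,165:435]; b=cv2.imread("pics/scene0.png")[155:250,165:350]
a=cv2.resize(a,(795,236),interpolation=cv2.INTER_CUBIC)
b=cv2.resize(b,None,fx=3.8,fy=3.8,interpolation=cv2.INTER_CUBIC)[:360]
o=np.zeros((600,795,3),np.uint8);o[:236]=a;o[238:238+b.shape[0],:b.shape[1]]=b[:, :795]
cv2.imwrite("pics/crop1.png",o)
```

```text
(no output)
```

View pics/crop1.png

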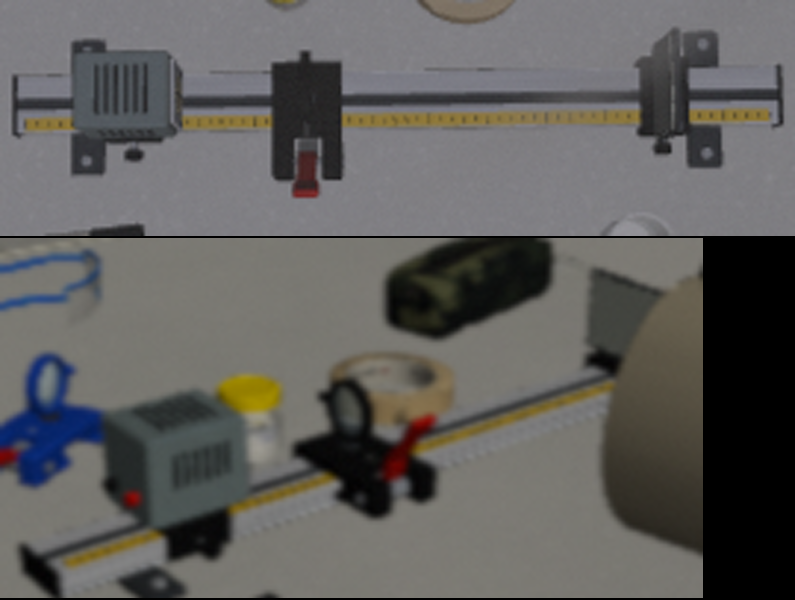

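The crop confirms it: the black carrier sits on the rail with its lever raised, and its lens ring stands up. The arm's shoulder partly hides the screen in the scene view, so I'll swing joint 1 a little and measure both views from enlarged crops.

Run:
```python
from bench import *
import cv2,numpy as np
movej([-98,17.928,85.812,0,76.261,-12.8])
s=snapshot("scene");t=snapshot("top")
cv2.imwrite("pics/s1.png",s[:,:,::-1]);cv2.imwrite("pics/t1.png",t[:,:,::-1])
def crop(im,x,y,w,h,f): return cv2.resize(im[y:y+h,x:x+w,::-1],(w*f,h*f),interpolation=cv2.INTER_CUBIC)
o=np.zeros((600,800,3),np.uint8)
def put(c,x,y): o[y:y+c.shape[0],x:x+c.shape[1]]=np.clip(c.astype(float)*1.4,0,255)
put(crop(t,190,150,50,50,6),0,0)      # lamp top
put(crop(t,372,150,50,50,6),300,0)    # screen top
put(crop(s,300,150,60,60,5),0,300)    # screen scene
put(crop(s,180,185,60,60,5),300,300)  # lamp scene
put(crop(t,250,155,33,60,6)[:300],600,0) # carrier top
put(crop(s,240,180,40,60,5),600,300)
cv2.imwrite("pics/crop2.png",o); print(observe()["time_s"])
```

```text
0.975
```

View pics/crop2.png

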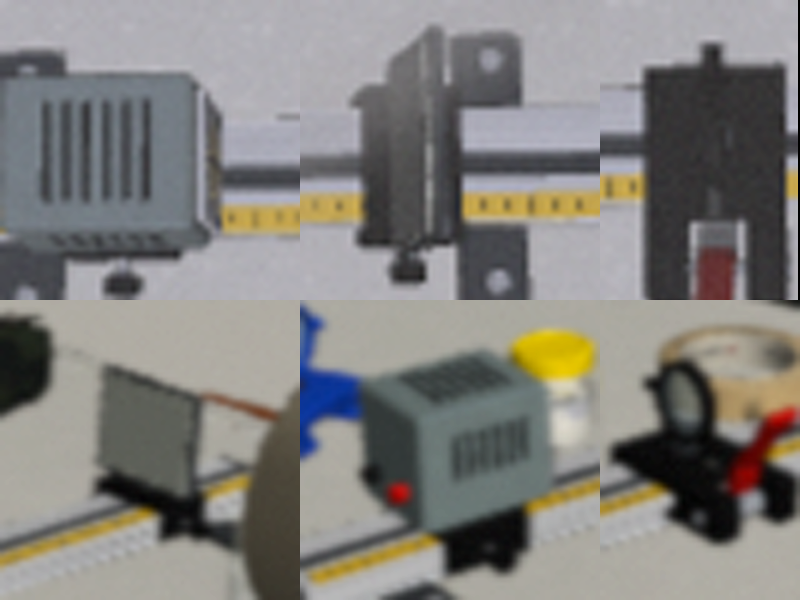

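The white face shows in both views. In the top view its upper edge is at about col 393, the plate's at about col 224, and the saddle spans cols 257–281. Next I'll refine these to subpixel and triangulate heights.

```bash
cat > h.py <<'E'
import numpy as np,cv2
from bench import *
def ray(n,px):
    c=calibration(n);R=np.array(c["R"]);t=np.array(c["t"]);d=R.T@np.linalg.inv(c["K"])@[px[0],px[1],1.]
    return -R.T@t,d/np.linalg.norm(d)
def onz(n,px,z):
    C,d=ray(n,px);return C+d*(z-C[2])/d[2]
def tri(ps,pt):
    (A,a),(B,b)=ray("scene",ps),ray("top",pt)
    k=np.linalg.lstsq(np.c_[a,-b],B-A,rcond=None)[0];P,Q=A+a*k[0],B+b*k[1]
    return (P+Q)/2,np.linalg.norm(P-Q)
def yellow(t):
    hsv=cv2.cvtColor(t,cv2.COLOR_RGB2HSV);m=cv2.inRange(hsv,(18,110,110),(32,255,255));m[:172]=0;m[192:]=0;m[:,:170]=0;m[:,432:]=0
    v,u=np.nonzero(m);return np.polyfit(u,v,1),u.min(),u.max()
E
python3 - <<'E'
from h import *
t=cv2.imread("pics/t1.png")[:,:,::-1].copy();g=cv2.cvtColor(t,cv2.COLOR_RGB2GRAY).astype(float)
p,a,b=yellow(t);A=onz("top",(a,np.polyval(p,a)),.03);B=onz("top",(b,np.polyval(p,b)),.03)
print(a,b,A,B,"yaw",np.degrees(np.arctan2(-(A-B)[0],(A-B)[1])))
print("lamp");[print(r,g[r,218:232].astype(int)) for r in (168,172,176,180)]
print("screen");[print(r,g[r,384:400].astype(int)) for r in (162,168,174,180,186)]
print("sad");[print(r,g[r,252:286].astype(int)) for r in (170,176)]
f=lambda x,o,s:(x+.5)/s-.5+o
T=lambda x,y,ox:(f(x,ox,6),f(y,150,6))
S=lambda x,y,ox,oy:(f(x,ox,5),f(y,oy,5))
# screen frame top corners (far / near), lamp house top front-far corner, saddle corners
for n,s,q in [("scr far",S(102,65,300,150),T(133,28,372)),("scr near",S(203,98,300,150),T(125,200,372)),
 ("lamp near-front top",S(248,75,180,185),T(190,235,190)),("saddle far lamp-side",S(12,148,240,180),T(43,68,250)),
 ("lever tip",S(195,110,240,180),None)]:
    if q: print(n,[np.round(v,4) for v in tri(s,q)])
E
```

```text
174 425 [0.5956053  0.27109303 0.03      ] [ 0.61077561 -0.36507022  0.03      ] yaw 1.3660488828052035
lamp
168 [ 88  88  88  83  78 116  72  65  98 121 127 127 127 127]
172 [ 89  87  87  81  79 118  76  63  77 116 124 124 124 123]
176 [ 88  89  87  85  80 118  74  49  78 117 122 124 122 125]
180 [ 86  90  89  81  78 118  84  65  64  55  51  51  50  51]
screen
162 [125 124  98  82  80  80  80  77  95  86  77  75 115  82  68  71]
168 [ 71  68  69  74  73  73  69  70  76  84  70  63  53  52  71 104]
174 [ 55  56  54  63  63  60  61  59  60  98  66  54  46  42  51 115]
180 [ 43  43  43  54  56  55  58  54  54 102  66  49  49  39  37 112]
186 [40 38 38 52 53 55 56 53 52 88 53 50 56 41 37 90]
sad
170 [121 120 117 115 115  66  37  37  36  37  39  38  39  37  37  35  33  33
  37  38  38  38  40  37  39  37  41  35  50 112 121 122 124 123]
176 [125 124 124 124 123  73  41  39  39  36  37  37  38  37  36  38  40  38
  36  44  39  38  38  37  35  38  37  37  36 114 127 125 128 114]
scr far [array([ 0.669 , -0.2652,  0.1149]), np.float64(0.005)]
scr near [array([ 0.5944, -0.2684,  0.1126]), np.float64(0.0141)]
lamp near-front top [array([0.5831, 0.1405, 0.1117]), np.float64(0.0055)]
saddle far lamp-side [array([0.6613, 0.0574, 0.0348]), np.float64(0.0073)]
```

```bash
cat >> h.py <<'E'
PSI=np.radians(1.37);U=np.array([-np.sin(PSI),np.cos(PSI)])   # rail direction towards the lamp
def s(col,row,z): return U@onz("top",(col,row),z)[:2]
E
python3 - <<'E'
from h import *
print("plate",s(223.6,174,.096),s(226,174,.044))
print("screen",s(392.5,176,.115),s(386.6,176,.043))
a,b=s(256.9,173,.041),s(280.6,173,.041);print("carrier ends",a,b,(a+b)/2,a-b)
print("yellow x at",[onz("top",(u,177.5),.03) for u in (268,)])
t=cv2.imread("pics/t1.png")[:,:,::-1];
# rail across edges at column 340, saddle block across
g=cv2.cvtColor(t.copy(),cv2.COLOR_RGB2GRAY);print(g[160:195,340]);print(g[158:216,260])
hsv=cv2.cvtColor(t.copy(),cv2.COLOR_RGB2HSV);m=((hsv[...,0]<8)|(hsv[...,0]>172))&(hsv[...,1]>120);m[:,:260]=0;m[:,276:]=0;m[:180]=0;m[220:]=0
v,u=np.nonzero(m);print("red",u.min(),u.max(),u.mean(),v.min(),v.max())
E
```

```text
plate 0.12084366923453421 0.12175398666864697
screen -0.27805476688025144 -0.2809933838156307
carrier ends 0.043873101934595926 -0.015974382525582715 0.013949359704506606 0.05984748446017864
yellow x at [array([0.62206632, 0.0311767 , 0.03      ])]
[127 126 127 127 130 127 128 126 117 124 126 126 126 124 125 122  84  61
  59  63 117 127 124 120 119 119 120 127 118 122 127 125 126 126 127]
[128 127 126 126 126 128 125 125  65  38  41  38  36  36  37  35  37  38
  39  37  37  38  38  38  39  36  39  35  40  38  37  40  38  37  35  36
  37  35  35  38  38  41  36  38  37  36  39  36  92 123 126 126 129 130
 128 130 127 128]
red 265 272 268.8412698412698 198 211
```

```bash
cat >> h.py <<'E'
from scipy.spatial.transform import Rotation as Ro
N=np.array([np.cos(PSI),np.sin(PSI)])
AM=(N@onz("top",(260,165.7),.041)[:2]-.0325+N@onz("top",(260,205.9),.041)[:2]+.068)/2
def W(a,sv,z): return list((AM+a)*N+sv*U)+[z]
def ori(zl,yl):   # tool z and y axes in rail axes -> rpy degrees
    z=np.array(zl,float);z/=np.linalg.norm(z);y=np.array(yl,float);R=np.c_[np.cross(y,z),y,z]
    return Ro.from_matrix(Ro.from_euler("z",PSI).as_matrix()@R).as_euler("xyz",degrees=True).tolist()
T=np.radians(15)
PUSH=[ori([0,-np.sin(T),-np.cos(T)],[k,0,0]) for k in (1,-1)]
PRESS=[ori([0,0,-1],[0,k,0]) for k in (1,-1)]
E
python3 - <<'E'
from h import *
print("AM",AM,[N@onz("top",(260,r),.041)[:2] for r in (165.7,205.9)],"tip end a",N@onz("top",(268.8,211.5),.095)[:2]-AM)
for o in PUSH: print("push",o,[None if q is None else np.round(q) for q in (solve_ik(W(-.052,.056,.12),o),solve_ik(W(-.052,.056,.02),o),solve_ik(W(-.052,-.04,.02),o))])
for o in PRESS: print("press",o,[None if q is None else np.round(q) for q in (solve_ik(W(-.06,-.079,.15),o),solve_ik(W(-.115,-.079,.04),o))])
E
```

```text
AM 0.6180472774176005 [np.float64(0.6513437840504572), np.float64(0.5492507707847435)] tip end a -0.08737604182584857
push [180.0, 14.999999999999996, 91.37000000000002] [array([  2.,  32.,  85., -17.,  64.,   8.]), array([  2.,  40.,  89., -19.,  53.,  12.]), array([ -8.,  39.,  91., -20.,  49.,   3.])]
push [180.0, -14.999999999999996, -88.63000000000002] [None, None, None]
press [179.99999999999997, 0.0, -178.63] [array([ -19.,   27.,   86.,    0.,   67., -110.]), array([ -21.,   31.,  101.,    0.,   49., -112.])]
press [180.0, 0.0, 1.3700000000000039] [array([-19.,  27.,  86.,  -0.,  67.,  70.]), array([-21.,  31., 101.,  -0.,  49.,  68.])]
```

```bash
sed -i 's/np.radians(15)/np.radians(12)/' h.py
python3 - <<'E'
from h import *
o=PUSH[0]
grip(0.0)
movep(W(-.052,.058,.20),o)
print("down stop",move_straight(W(-.052,.058,.024),o,v=.12,max_force=10),observe()["force"])
print("touch",move_straight(W(-.052,.035,.024),o,v=.03,max_force=15),observe()["force"],observe()["tcp_pos"])
cv2.imwrite("pics/t2.png",snapshot("top")[:,:,::-1]);
i=snapshot("scene")[:,:,::-1];cv2.imwrite("pics/s2.png",i)
o2=np.vstack([cv2.resize(cv2.imread("pics/t2.png")[120:230,170:430],(780,330)),cv2.resize(i[150:250,170:430],(700,269))[:,:700] if 0 else cv2.resize(i[160:250,170:430],(780,270))])
cv2.imwrite("pics/crop3.png",o2);print(observe()["time_s"])
E
```

```text
down stop False [0.2306423  0.16347917 0.56304514]
touch False [-0.78667922  0.56224595 -0.05549142] [0.56502588 0.04851624 0.02397777]
7.7083
```

View pics/crop3.png

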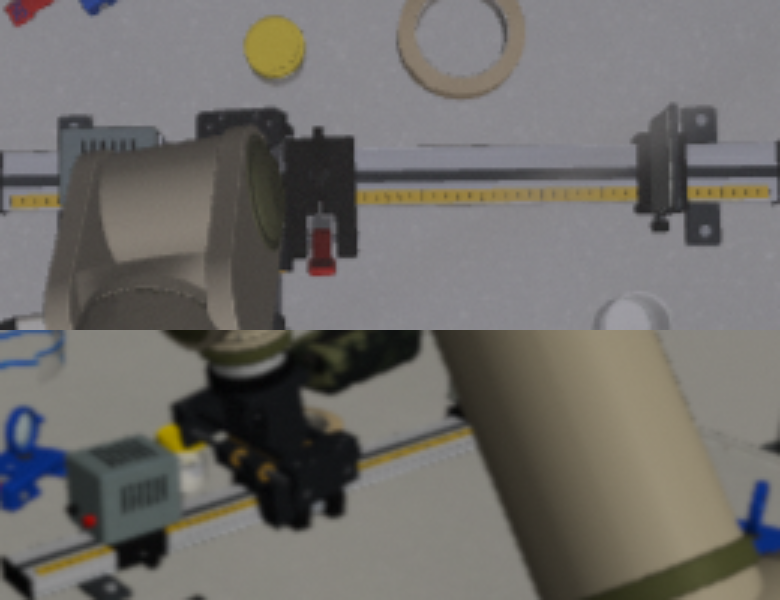

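The fingers are against the block's lamp-side end. The carrier has moved about 20 mm, its screen-side edge now near col 288.7, and the lever is still up. I'll push to just short of the target, measure, then finish.

```bash
cat >> h.py <<'E'
def edge(t,rows=range(169,175)):
    "carrier centre from its screen-side saddle edge, subpixel"
    g=cv2.cvtColor(t,cv2.COLOR_RGB2GRAY).astype(float);e=[]
    for r in rows:
        w=g[r,250:372];d=np.where((w[:-1]<88)&(w[1:]>=88))[0][-1];e.append(250+d+(88-w[d])/(w[d+1]-w[d]))
    m=np.median(e);return m,s(m,np.mean(rows),.041)+.030
E
python3 - <<'E'
from h import *
o=PUSH[0]
for f in ("t1","t2"): print(f,edge(cv2.imread(f"pics/{f}.png")[:,:,::-1].copy()))
c=edge(cv2.imread("pics/t2.png")[:,:,::-1].copy())[1]; off=.035-c; print("off",off)
print(move_straight(W(-.052,-.079+off+.012,.024),o,v=.08,max_force=25))
t=snapshot("top");m,c=edge(t);print(m,c,observe()["force"])
st=U@np.array(observe()["tcp_pos"])[:2]
print(move_straight(W(-.052,st+(-.079-c),.024),o,v=.03,max_force=25))
t=snapshot("top");print(edge(t),observe()["force"],U@np.array(observe()["tcp_pos"])[:2])
move_straight(W(-.052,st+(-.079-c)+.025,.024),o,v=.1)
move_straight(W(-.06,st+(-.079-c)+.025,.17),o,v=.25)
movep(W(-.03,.15,.25),o)
t=snapshot("top");print(edge(t),observe()["time_s"])
cv2.imwrite("pics/t3.png",t[:,:,::-1]);i=snapshot("scene")[:,:,::-1];cv2.imwrite("pics/s3.png",i)
cv2.imwrite("pics/crop4.png",np.vstack([cv2.resize(t[120:230,170:430,::-1],(780,330)),cv2.resize(i[160:250,170:430],(780,270))]))
E
```

```text
t1 (np.float64(280.61414392059555), np.float64(0.013947368017180554))
t2 (np.float64(287.6034619450317), np.float64(-0.0036773829638035577))
off 0.03867738296380356
False
313.293295148248 -0.06834007470742048 [-0.32756445 -0.14080247 -0.29326506]
False
(np.float64(317.26488095238096), np.float64(-0.07832016455333773)) [ 0.76952891 -0.6601234   0.4521322 ] -0.0387170117656362
(np.float64(317.2750544662309), np.float64(-0.07834572359883957)) 11.1917
```

View pics/crop4.png

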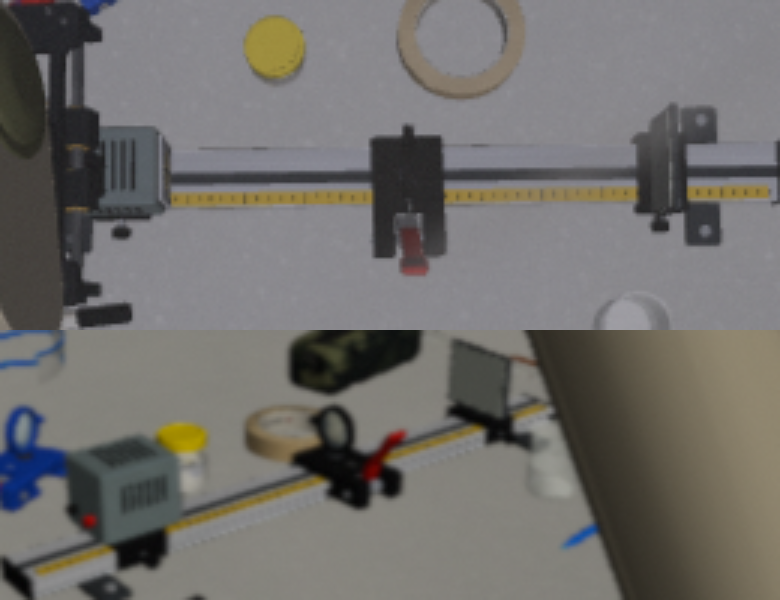

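The carrier is at −78.3 mm against a midpoint of about −79 mm, which is within measurement error. The lever is still raised. Now I'll press it down along its arc.

Run:
```python
from h import *
o=PRESS[1];sc=-.0783
def P(th,k=0.):
    a=-.052-(.067*np.cos(th)-.017*np.sin(th));z=.026+.067*np.sin(th)+.017*np.cos(th)
    return W(a+.009*np.sin(th),sc,z+k)
movep(P(1.1,.08),o); move_straight(P(1.1,.012),o,v=.15)
for th in (.9,.7,.5,.3,.15,.04):
    r=move_straight(P(th),o,v=.08,max_force=30); print(th,r,np.round(observe()["force"],1))
    if r: break
if not r:
    r=move_straight(P(0,-.004),o,v=.02,max_force=25); print("end",r,observe()["force"],observe()["tcp_pos"])
cv2.imwrite("pics/s4.png",snapshot("scene")[:,:,::-1])
move_straight(P(0,.10),o,v=.2)
movej([-77.43,17.928,85.812,0,76.261,68])
t=snapshot("top");print(edge(t),observe()["time_s"]);i=snapshot("scene")[:,:,::-1]
cv2.imwrite("pics/t5.png",t[:,:,::-1]);cv2.imwrite("pics/crop5.png",np.vstack([cv2.resize(t[120:230,170:430,::-1],(780,330)),cv2.resize(i[160:250,170:430],(780,270))]))
```

```text
0.9 False [ 0.4 -0.4  0.1]
0.7 False [-0.7  0.  -0.2]
0.5 False [ 0.6 -0.1  0.7]
0.3 False [-0.2 -0.1  1. ]
0.15 False [0.4 0.3 0.3]
0.04 False [-0.1  0.2  0.1]
end False [-4.55451233  1.42201631 16.94732774] [ 0.50122125 -0.0665433   0.04034826]
(np.float64(317.41588050314465), np.float64(-0.07869951961286642)) 17.875
```

View pics/crop5.png

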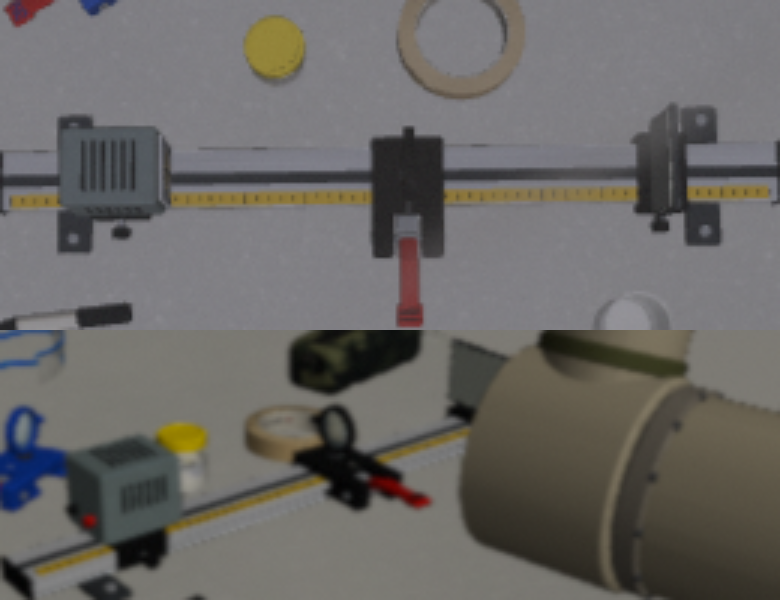

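The lever now looks flat in both views: its end is at scene (313,217) and top (306,228). The carrier has stayed put. I'll check the lever with a second press, recording contact height and stiffness.

Run:
```python
from h import *
print("lever end",tri((313,217.3),(306.5,228.3)), "a", N@tri((313,217.3),(306.5,228.3))[0][:2]-AM)
o=PRESS[1];q=lambda z:W(-.119,-.0787,z)
movep(q(.10),o);move_straight(q(.052),o,v=.15)
ob=observe
r=move_straight(q(.036),o,v=.015,max_force=4);print(r,ob()["tcp_pos"][2],ob()["force"])
r=move_straight(q(.034),o,v=.015,max_force=30);print(r,ob()["tcp_pos"][2],ob()["force"])
move_straight(q(.05),o,v=.05);print("free",ob()["force"])
r=move_straight(q(.036),o,v=.015,max_force=4);print(r,ob()["tcp_pos"][2],ob()["force"])
move_straight(q(.14),o,v=.2);movej([-77.43,17.928,85.812,0,76.261,68])
t=snapshot("top");cv2.imwrite("pics/t6.png",t[:,:,::-1]);print(edge(t),ob()["time_s"])
d=cv2.absdiff(t,cv2.imread("pics/t5.png")[:,:,::-1].copy()).max(2);print("changed px",(d>25).sum())
t1=cv2.imread("pics/t0.png") if 0 else cv2.imread("pics/top0.png")[:,:,::-1].copy();d=cv2.absdiff(t,t1).max(2)>40
n,_,st,_=cv2.connectedComponentsWithStats(d.astype(np.uint8));print([x.tolist() for x in st[1:] if x[4]>8])
```

```text
lever end (array([ 0.49276001, -0.06814302,  0.03933728]), np.float64(0.002717693253897129)) a -0.127057342014115
True 0.041112728169435876 [-1.08699473  1.05199625  8.01665527]
True 0.04010548488362365 [-6.90252981  1.24878387 21.38057643]
free [0.42490399 0.94185321 0.29456224]
True 0.04105800439055582 [-1.77711766 -0.67270315  7.29493929]
(np.float64(317.42875000000004), np.float64(-0.07873185125835212)) 24.85
changed px 1
[[257, 162, 24, 16, 292], [293, 162, 25, 15, 292], [257, 181, 25, 31, 633], [294, 180, 24, 49, 719], [486, 322, 74, 82, 2229]]
```

The lever is hard against its stop: contact is at the same height after the 21 N press, and its end is at −127 mm and 39 mm high, as expected when flat. Only the carrier and the arm changed in the image.

```bash
python3 -c "from bench import *;print(close_job())"
```

```text
the job is handed in; nothing more can be done
None
```

I slid the lens carrier with its clamp loose to midway between the crosswire plate and the screen (within about 1 mm by my measurement), pressed the red lever flat against its stop, moved nothing else on the worktop, and handed the job in at about 25 s.

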